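# Load the ball feeder and hold its sprung gate half open

### The arm

A 6-joint arm with a two-finger parallel gripper is mounted at the origin on a cart in front of the work surface, level with it; the furniture and walls round the work are solid. World frame = base frame: x ahead of the robot, y to its left, z up, the work surface at z = 0. Lengths are in mm, angles in degrees, forces in N, time in s.
With the tool pointing down it reaches from about 325 to 900 mm from the base axis. Payload 3.5 kg.
Tool frame: the origin (TCP) lies between the finger pads; the fingertips stand 19 mm ahead of it and the grasp point (between the pads) is the TCP; z points along the fingers, y is the line along which they close (so a half turn about z gives the same grasp; the last joint's range is limited). The gripper opens to 85 mm and grips with 20 to 120 N. Pads are 22 mm wide; open, the fingers measure 114 mm over their backs; the gripper's body (76 mm by 85 mm) begins 54 mm behind the grasp point. The pads swing forward as they close: fully open they stand 13 mm farther back than shut.
Start: joints at [-82.242, 15.837, -1.513, 72.651, 0, 84.076], TCP at [147.823, -607.264, 221.613] pointing down, gripper open.
Joint ranges: [-178.77, 178.77], [-48.84, 107.48], [-61.69, 71.31], [-111.58, 123.2], [-90, 87.43], [-180, 180]. Speed limits (degrees/s): [147.25, 147.25, 180, 180, 180, 180].

### API

Orientations are given as a 3x3 rotation matrix whose columns are the frame's x, y, z axes.
In Python, from rig import arm, vision, finish_job gives the robot as it stands.
- The arm moves only by the tool arm_command, never from a script. Its argument "increments" is a list of rows, each a list of 4 numbers: the shift along the world's x, y, z in units of 40 mm (1.0 is 40 mm), then the turn about the world's z in units of 6 degrees (1.0 is 6 degrees). A call has 1 to 10 rows; each row shifts and turns the commanded pose from where the row before left it; what a row does not reach is not made up. A row lasts 1/8 s, in which the tool goes at most 62.5 mm and 10.7 degrees, less where a joint would pass 70% of its speed; a pose out of reach is approached as far as the arm can. A call is refused whole if a number of a shift passes 1 or a number of a turn 1, either way. A call with a gripper value outside its range is refused whole. "claw" is the opening, from -1 (shut) to 1 (fully open), set as the call begins (left out, the last holds). The fingers move at their own pace and stop on an object; the grip force is fixed at half the most. Time passes only in rows, so rows that do not move let the fingers close. It gives the time, the measured TCP pose, the force, the opening and the grip force at its end, in the units of the state.
- arm.get_obs(): the state, without advancing time (a new reading comes with each control period).
- vision.get_image(name): name is "scene" or "top" or "wrist"; returns a dict with "frame" (384x512x3 uint8, red, green, blue), "K" (3x3 intrinsics, pixels), "R" (3x3) and "t" (3): a world point X has camera coordinates R X + t. Camera axes: x right, y down, z forward; pixel columns grow to the right and rows downward; lengths in mm; the calibration is good to about 2 mm. A picture is of the moment at which its call begins. There is no depth.
- finish_job(): hands the job in; it is judged then, once.
The state is a dict: "clock": time; "joints": joint angles; "qvel": joint speeds; "tau": joint torques, N m; "eef_pos": TCP position; "eef_rot": TCP orientation; "contact_force": force on the tool from outside, world axes, zero at the start; "wrist_torque": the same for the moment, N m; "gripper_width": finger opening in mm; "grip_force": force on a finger pad.
Only numpy, scipy, OpenCV 4.12 (cv2) and the standard library are available. Lean on these libraries where they do the work, as an engineer would, in place of code of your own. Each camera call takes 0.05 s, during which the arm holds its last target. There are 200 camera calls.

### The job

With the scoop, scoop up at least two of the small wooden balls from the long tray and tip them into the top of the feeder's hopper while its gate is shut, then stand the scoop upright again, back in the tray or on the bench. Now take the gate's wooden crossbar, pull the sprung gate up to half of its travel (never near wide open), so that at least two balls run out into the catch tray in front, and finish while still holding the gate there: it shuts itself when let go. Spill no ball on the bench and leave the wax tin, the thumb plane and the roll of tape alone.

Things in the scene. Friction and masses are not known exactly. Their poses are not given: they have to be found in the camera images.
- tray: open wooden tray fixed to the bench, outside 210 x 102 x 34 mm, walls and floor 5 mm thick. Origin: centre of its underside; x along its length, from the end where the scoop stands to the end where the balls lie; z up. Inside it is 200 x 92 mm: the scoop's pan nearly spans it, so pushed to the far wall it gets under all the balls.
- scoop: loose metal scoop, about 120 g: flat pan 80 long (x -40 to +40 mm), 76 wide, floor 2 mm thick, side walls 26 high, back wall 32 high at x = -40, open toward +x. Origin: centre of the pan's underside. Behind the back wall rises a wooden grip. It stands flat on the tray's floor near its -x end, its x within 0.04 rad of the tray's, open end toward the balls.
- scoop_grip (a point): where to grip the scoop: on the axis of its upright wooden grip, at x = -48 mm, 88 mm above the pan's underside; axes as the scoop's. The grip is 16 mm in x by 22 mm in y and reaches from 10 to 105 mm above the underside.
- scoop_lip (a point): middle of the scoop's open front edge, on the underside, 40 mm ahead of the scoop's origin; there is no rim here: balls roll out as soon as this end tilts down, and stay in while it is tilted up
- scoop_pan (a point): middle of the scoop's pan, above the scoop's origin by 12 mm
- ball1_center (a point): centre of a loose wooden ball, 22 mm across, 12 g, that rolls freely; the three are alike and lie in the far half of the tray
- ball2_center (a point): centre of a loose wooden ball, 22 mm across, 12 g, that rolls freely; the three are alike and lie in the far half of the tray
- ball3_center (a point): centre of a loose wooden ball, 22 mm across, 12 g, that rolls freely; the three are alike and lie in the far half of the tray
- feeder: plywood feeder fixed to the bench. Origin: on the bench under the middle of the hopper; x to its back, z up. Two guide posts at x = -54, y = +-48 mm, 172 mm high at +y, 125 mm at -y; on the higher one, three scribed lines beside the gate's upper edge: shut, half (the longer line), full travel. The front is the catch tray: x from -57 to -153 mm, 84 wide, walls 42 mm high.
- hopper_mouth (a point): centre of the hopper's open top, 110 mm above the bench; axes as the feeder's. Inside 90 (x) by 84 (y) mm, walls 5 mm thick; its floor slopes down to the gate (52 mm high at the back, 30 mm at the gate), so balls roll against the gate and out under it.
- catch_floor (a point): centre of the catch tray's floor, 105 mm in front of the feeder's origin, 5 mm above the bench; axes as the feeder's
- gate (a joint): lift of the steel gate plate at the front of the hopper, in m: 0 shut (down), 0.060 full travel, half 0.030. Straight up; a spring pulls it shut with 4 N when shut, rising 200 N/m to 10 N at half and 16 N at full travel; the gate weighs 80 g.
- gate_grip (a point): centre of the gate's wooden crossbar, 12 mm thick (feeder's x), 50 mm long (feeder's y), 16 mm high, on a thin stem; 150 mm above the bench when shut, at x = -54 mm of the feeder; moves with the gate; axes as the feeder's.
- wax_tin: bystander: round tin, 77 mm across, 32 mm high; origin under its middle
- thumb_plane: bystander: small wooden plane, 54 x 81 x 35 mm; origin under its middle
- tape_roll: bystander: roll of tape lying flat, 101 mm across, 24 mm high; origin under its middle

How it is judged (in metres and radians):
On the way, in this order (a step that is already met when the one before it is completed fails the run):
1. at least two balls lie in the lifted scoop (height (world z) of scoop above 0.05 m and (distance between each of ball1_center, ball2_center and scoop_pan below 0.053 m or distance between each of ball1_center, ball3_center and scoop_pan below 0.053 m or distance between each of ball2_center, ball3_center and scoop_pan below 0.053 m)), for 0.2 s.
2. at least two balls are in the hopper, the gate shut (value of joint gate below 0.006 m and ((horizontal distance between each of ball1_center, ball2_center and hopper_mouth below 0.055 m and height (world z) of ball1_center between 0.03 and 0.11 m and height (world z) of ball2_center between 0.03 and 0.11 m) or (horizontal distance between each of ball1_center, ball3_center and hopper_mouth below 0.055 m and height (world z) of ball1_center between 0.03 and 0.11 m and height (world z) of ball3_center between 0.03 and 0.11 m) or (horizontal distance between each of ball2_center, ball3_center and hopper_mouth below 0.055 m and height (world z) of ball2_center between 0.03 and 0.11 m and height (world z) of ball3_center between 0.03 and 0.11 m))), for 0.2 s.
3. the scoop stands upright and let go, the gate still shut (height (world z) of scoop below 0.03 m and angle between scoop's own z axis and vertical below 0.3 rad and linear speed of scoop below 0.02 m/s and contact force between the fingers and scoop below 0.1 N and value of joint gate below 0.006 m), for 0.2 s.
At the end, for the whole second after the job is handed in: the fingers hold the gate (over 2 N) still at 24 to 36 mm of its 60 mm travel, nothing else carrying it; at least two balls are in the catch tray; the scoop stands upright (within 0.3 rad) on the bench or in the tray; no ball lies on the bench itself (ball centres higher than 12.4 mm) (value of joint gate between 0.024 and 0.036 m and ((horizontal distance between each of ball1_center, ball2_center and catch_floor below 0.055 m and height (world z) of each of ball1_center, ball2_center below 0.05 m) or (horizontal distance between each of ball1_center, ball3_center and catch_floor below 0.055 m and height (world z) of each of ball1_center, ball3_center below 0.05 m) or (horizontal distance between each of ball2_center, ball3_center and catch_floor below 0.055 m and height (world z) of each of ball2_center, ball3_center below 0.05 m)) and contact force between the fingers and gate above 2 N and contact force between gate and scoop below 0.1 N and velocity of joint gate between -0.01 and 0.01 m/s and height (world z) of scoop below 0.03 m and angle between scoop's own z axis and vertical below 0.3 rad and linear speed of scoop below 0.02 m/s and height (world z) of each of ball1_center, ball2_center, ball3_center above 0.0124 m); the arm keeps its last pose, push and grip.
It fails at once if the gate is pulled past 50 mm, near wide open (value of joint gate above 0.05 m).
It fails at once if a bystander is shifted by more than 20 mm (distance of any of wax_tin, thumb_plane, tape_roll from where it was at the start of the episode above 0.02 m).
It also fails if it takes over 67 s, if anything falls off the work surface, if the arm or the gripper's body presses on something with over 40 N, if the wrist force passes 120 N, or if a joint passes its speed limit or range.

## Working session

There is one attempt and no reset: what is moved stays moved. The work goes in short steps, Python scripts to look and compute and a tool call to move; the robot and the scene stay as the last step left them, time stands still between calls to the robot, and variables do not carry over. Pictures are saved under pics/ and viewed, at most 10 in all, crops included, and the job is handed in when it is done.

Besides the shell and the picture viewer there is one more tool, called after "Emit:" as name(argument=value, ...) on one line, values as JSON. arm_command: Moves the arm, as the interface text tells. Its arguments: {"type":"object","properties":{"increments":{"type":"array","items":{"type":"array","items":{"type":"number"}}},"claw":{"type":"number"}},"required":["increments"]}

```bash
mkdir -p pics; ls; python3 - <<'E'
from rig import arm, vision
import cv2,numpy as np,pickle
d={}
for n in ("scene","top","wrist"):
    d[n]=vision.get_image(n); cv2.imwrite(f"pics/{n}0.png",d[n]["frame"][:,:,::-1])
    print(n,d[n]["K"].tolist(),np.round(d[n]["R"],3).tolist(),np.round(d[n]["t"],1).tolist())
pickle.dump(d,open("d0.pkl","wb"))
o=arm.get_obs();print(o)
E
```

```text
pics
scene [[407.6406482308752, 0.0, 260.4652755208638], [0.0, 407.6406482308752, 192.34380294556087], [0.0, 0.0, 1.0]] [[-0.737, -0.675, 0.011], [-0.388, 0.411, -0.825], [0.552, -0.612, -0.565]] [416.3, 315.3, 839.5]
top [[390.7864001755321, 0.0, 257.76402313838275], [0.0, 390.7864001755321, 191.30409442097883], [0.0, 0.0, 1.0]] [[-0.068, -0.998, -0.002], [-0.976, 0.067, -0.208], [0.207, -0.012, -0.978]] [10.7, 573.0, 857.8]
wrist [[267.89875673875525, 0.0, 256.36315875877204], [0.0, 267.89875673875525, 196.38334371051295], [0.0, 0.0, 1.0]] [[0.237, -0.971, -0.001], [-0.929, -0.228, 0.291], [-0.283, -0.068, -0.957]] [-623.8, -37.5, 379.6]
{'clock': 0.15, 'joints': array([-8.22411078e+01,  1.58694952e+01, -1.57911922e+00,  7.26529631e+01,
       -1.07609866e-03,  8.40754311e+01]), 'qvel': array([ 0.08807399, -0.13967669,  0.1454215 , -0.01051244, -0.06085875,
        0.10097132]), 'tau': array([ 1.31414954e-04, -4.46056938e+01,  2.95638710e+01,  1.05345392e-02,
       -1.22956558e-04,  1.30340624e-06]), 'eef_pos': array([ 147.74454685, -606.62765413,  220.70863709]), 'eef_rot': array([[ 9.71617462e-01,  2.36557480e-01, -2.57954111e-04],
       [ 2.36557564e-01, -9.71615892e-01,  1.75409484e-03],
       [ 1.64311941e-04, -1.76533017e-03, -9.99998428e-01]]), 'contact_force': array([ 0.60395589,  0.14614868, -0.95416268]), 'wrist_torque': array([-0.01583906, -0.00266679,  0.00806286]), 'grip_force': 0.0, 'gripper_width': 85.42538427693474}
```

View pics/scene0.png

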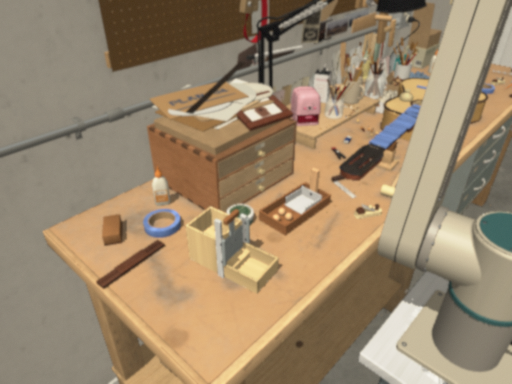

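View pics/top0.png

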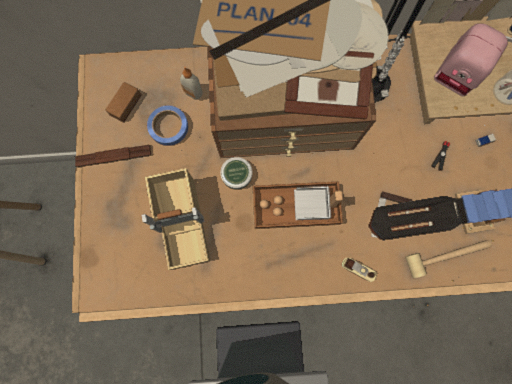

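The top view shows the tray around pixel (299,205) with the scoop grip at (338,197) and the balls at about (265,204), (277,200) and (277,211). The feeder hopper is at (172,190), with its catch tray at (187,245). I'll zoom in to measure.

```bash
python3 - <<'E'
import pickle,cv2,numpy as np
d=pickle.load(open("d0.pkl","rb"))
f=d["top"]["frame"][:,:,::-1]
c=cv2.resize(f[160:280,140:350],None,fx=3.8,fy=3.8,interpolation=cv2.INTER_CUBIC)
cv2.imwrite("pics/topcrop.png",c)
f=d["scene"]["frame"][:,:,::-1]
c=cv2.resize(f[165:295,180:340],None,fx=4.5,fy=4.5,interpolation=cv2.INTER_CUBIC)
cv2.imwrite("pics/scenecrop.png",c)
E
cat > h.py <<'E'
import numpy as np,cv2
from rig import arm,vision
def ray(im,u,v,z):
    "world point on plane z seen at pixel u,v"
    K,R,t=(np.asarray(im[k],float) for k in "KRt")
    c=-R.T@t; w=R.T@np.linalg.solve(K,[u,v,1.]); return c+w*(z-c[2])/w[2]
def proj(im,X):
    K,R,t=(np.asarray(im[k],float) for k in "KRt")
    p=K@(R@np.asarray(X,float)+t); return p[:2]/p[2]
E
```

```text
(no output)
```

View pics/topcrop.png

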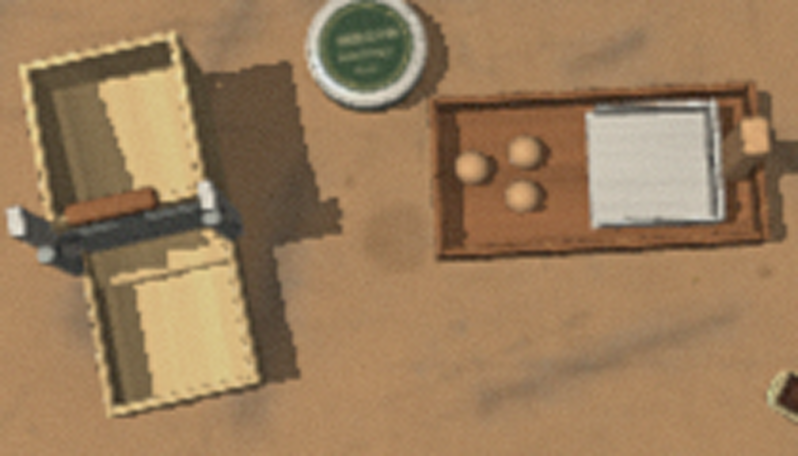

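View pics/scenecrop.png

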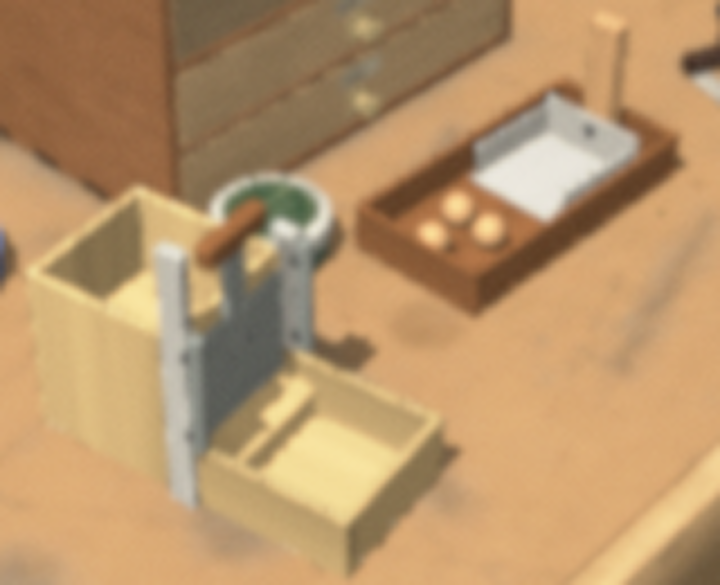

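The crops show the feeder's hopper rim corners at crop pixels (22,68) and (178,33) in the top view, plus the crossbar and the tray rim corners. The scoop grip's top is at (755,135). I'll fit the poses from these points.

```bash
cat > fit.py <<'E'
import pickle; from h import *
from scipy.optimize import least_squares
d=pickle.load(open("d0.pkl","rb")); T,S=d["top"],d["scene"]
tp=lambda x,y:((x+.5)/3.8-.5+140,(y+.5)/3.8-.5+160)
sp=lambda x,y:((x+.5)/4.5-.5+180,(y+.5)/4.5-.5+165)
def fit(obs,x0):
    def f(p):
        c,s=np.cos(p[2]),np.sin(p[2]); r=[]
        for im,uv,(x,y,z) in obs: r+=list(proj(im,[p[0]+c*x-s*y,p[1]+s*x+c*y,z])-uv)
        return np.array(r)
    o=least_squares(f,x0,x_scale=[100,100,1],loss="soft_l1"); print(np.round(o.x[:2],1),np.degrees(o.x[2]).round(2),"res px",np.round(f(o.x),1)); return o.x
F=fit([(T,tp(22,68),(50,47,110)),(T,tp(178,33),(50,-47,110)),(T,tp(112,415),(-153,42,42)),(T,tp(260,381),(-153,-42,42)),(T,tp(110,206),(-54,0,158)),
 (S,sp(33,272),(50,47,110)),(S,sp(140,187),(50,-47,110)),(S,sp(350,527),(-153,42,42)),(S,sp(443,418),(-153,-42,42))],[400,200,-.1])
R=fit([(T,tp(433,100),(105,51,34)),(T,tp(752,84),(-105,51,34)),(T,tp(768,241),(-105,-51,34)),(T,tp(437,259),(105,-51,34)),
 (S,sp(358,212),(105,51,34)),(S,sp(475,275),(105,-51,34)),(S,sp(677,138),(-105,-51,34))][:] ,[400,-100,1.57]) if 0 else None
# tray x axis points to the balls (world +y): its +y is world -x
R=fit([(T,tp(433,100),(105,51,34)),(T,tp(752,84),(-105,51,34)),(T,tp(768,241),(-105,-51,34)),(T,tp(437,259),(105,-51,34))],[400,-100,1.57]) if 0 else \
  fit([(T,tp(433,100),(105,-51,34)),(T,tp(752,84),(-105,-51,34)),(T,tp(768,241),(-105,51,34)),(T,tp(437,259),(105,51,34)),
  (S,sp(358,212),(105,-51,34)),(S,sp(475,275),(105,51,34)),(S,sp(679,138),(-105,51,34))],[400,-100,1.57])
print("grip",ray(T,*tp(755,135),110),ray(S,*sp(608,22),110))
for p in ((472,166),(526,152),(524,196)): print("ball",ray(T,*tp(*p),16).round(1))
for p in ((588,110),(592,225),(722,220),(714,98)): print("pan wall top",ray(T,*tp(*p),33).round(1))
E
python3 fit.py
```

```text
[566.5 166. ] 9.07 res px [ 0.1  0.9  0.4  0.9  1.6 -0.3 -1.5  0.3  1.2  1.6 -1.5  0.1 -0.3 -0.2
 -0.7 -2.9 -2.   0. ]
[ 538.7 -120.6] 89.17 res px [-1.3  0.4  1.  -0.   1.   0.4 -0.2  0.4 -1.6 -1.5 -0.2  0.4 -0.2 -1. ]
grip [ 540.89067795 -205.24378649  110.        ] [ 535.94781978 -203.10558767  110.        ]
ball [550.8 -41.9  16. ]
ball [557.5 -77.4  16. ]
ball [529.  -73.8  16. ]
pan wall top [ 578.8 -117.9   33. ]
pan wall top [ 505.  -113.9   33. ]
pan wall top [ 502.6 -195.6   33. ]
pan wall top [ 581.1 -198.8   33. ]
```

Emit:
arm_command(increments=[[0.5,0.5,0,1],[0.9,0.95,0,1],[0.95,1,0,1],[0.95,1,0,1],[0.95,1,0,1],[0.95,1,0,1],[0.95,1,0,1],[0.95,1,0,1],[0.9,0.95,0,1],[0.8,0.8,0,1]], claw=0.3)

```text
clock: 1.4
eef_pos: [500.7, -237.5, 221.4]
eef_rot: [[0.277, 0.961, -0.0], [0.961, -0.277, 0.0], [0.0, -0.0, -1.0]]
contact_force: [-0.2, -0.8, -0.6]
gripper_width: 55.5
grip_force: 0.0
```

Emit:
arm_command(increments=[[0.4,0.4,0,1],[0.3,0.2,0,1],[0.1,0.1,0,0.7],[0,0,0,0]])

```text
clock: 1.9
eef_pos: [531.8, -210.8, 221.2]
eef_rot: [[0.002, 1.0, -0.001], [1.0, -0.002, 0.0], [0.0, -0.001, -1.0]]
contact_force: [0.5, -0.4, 0.3]
gripper_width: 55.5
grip_force: 0.0
```

Emit:
arm_command(increments=[[0.15,0.17,-0.5,0],[0,0,-0.8,0],[0,0,-0.8,0],[0,0,-0.7,0],[0,0,-0.4,0],[0,0,0,0],[0,0,0,0]])

```text
clock: 2.78
eef_pos: [538.7, -205.0, 94.8]
eef_rot: [[0.003, 1.0, 0.002], [1.0, -0.003, -0.001], [-0.001, 0.002, -1.0]]
contact_force: [-0.1, 0.1, 0.5]
gripper_width: 55.9
grip_force: 0.0
```

Emit:
arm_command(increments=[[0,0,0,0],[0,0,0,0],[0,0,0,0],[0,0,0,0],[0,0,0,0],[0,0,0,0]], claw=-1)

```text
clock: 3.52
eef_pos: [538.8, -205.1, 94.9]
eef_rot: [[0.002, 1.0, 0.002], [1.0, -0.002, -0.002], [-0.002, 0.002, -1.0]]
contact_force: [-0.3, -1.5, 6.2]
gripper_width: 19.4
grip_force: 58.7
```

```bash
python3 - <<'E'
from h import *
a=vision.get_image("top")["frame"][140:260,215:375,::-1]; b=vision.get_image("scene")["frame"][140:260,240:400,::-1]
cv2.imwrite("pics/g1.png",np.hstack([cv2.resize(i,(400,300),interpolation=cv2.INTER_CUBIC) for i in (a,b)]))
o=arm.get_obs();print(o["eef_pos"],o["contact_force"],o["gripper_width"],o["grip_force"],o["joints"])
E
```

```text
[ 538.77396036 -205.18419366   94.96117218] [-0.61633312 -0.81382074  6.55010819] 19.336146736166167 58.69562387466431 [-2.72585983e+01  1.63882259e+01 -1.69872019e+01  5.64790621e+01
 -2.58478660e-02  6.28652188e+01]
```

View pics/g1.png

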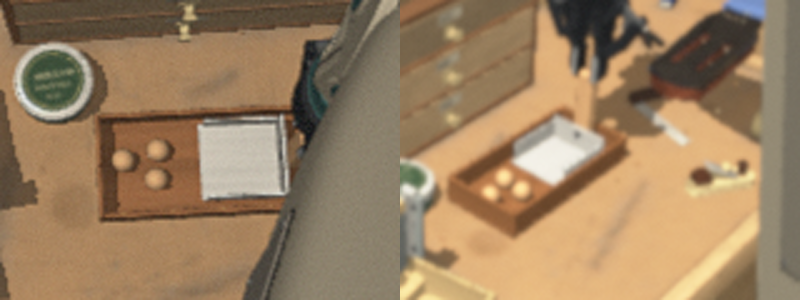

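The gripper holds the grip, with the scoop flat in the tray and the balls near its far end. I'll push forward slowly.

Emit:
arm_command(increments=[[0,0.1,0,0],[0,0.2,0,0],[0,0.2,0,0],[0,0.2,0,0],[0,0.2,0,0],[0,0.2,0,0],[0,0.2,0,0],[0,0.2,0,0],[0,0.15,0,0],[0,0.15,0,0]])

```text
clock: 4.88
eef_pos: [539.2, -133.2, 95.0]
eef_rot: [[0.002, 1.0, 0.003], [1.0, -0.002, -0.002], [-0.002, 0.003, -1.0]]
contact_force: [0.2, -2.4, 5.0]
gripper_width: 19.3
grip_force: 58.8
```

Emit:
arm_command(increments=[[0,0.1,0,0],[0,0.1,0,0],[0,0.1,0,0],[0,0.1,0,0],[0,0,0,0]])

```text
clock: 5.5
eef_pos: [539.2, -116.8, 95.0]
eef_rot: [[0.002, 1.0, 0.003], [1.0, -0.002, -0.002], [-0.001, 0.003, -1.0]]
contact_force: [-0.1, -0.9, 6.3]
gripper_width: 19.1
grip_force: 58.9
```

Next, small steps until the lip meets the far wall (expected around y = -109).

Emit:
arm_command(increments=[[0,0.05,0,0],[0,0.05,0,0],[0,0.05,0,0],[0,0,0,0]])

```text
clock: 6.0
eef_pos: [539.2, -111.1, 95.0]
eef_rot: [[0.002, 1.0, 0.003], [1.0, -0.002, -0.002], [-0.002, 0.003, -1.0]]
contact_force: [0.9, -1.5, 6.4]
gripper_width: 19.5
grip_force: 58.9
```

```bash
python3 - <<'E'
from h import *
a=vision.get_image("top")["frame"][140:260,215:375,::-1]; b=vision.get_image("scene")["frame"][140:260,240:400,::-1]
cv2.imwrite("pics/g2.png",np.hstack([cv2.resize(i,(400,300),interpolation=cv2.INTER_CUBIC) for i in (a,b)]))
E
```

```text
(no output)
```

View pics/g2.png

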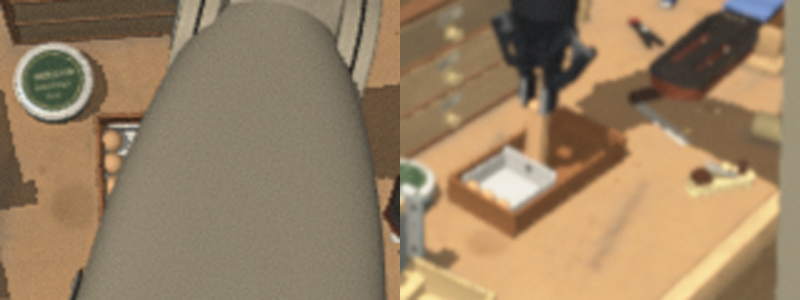

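The balls sit in a line along the far wall, at or on the lip. I'll keep pushing to contact.

Emit:
arm_command(increments=[[0,0.04,0,0],[0,0.04,0,0],[0,0.04,0,0],[0,0,0,0]])

```text
clock: 6.6
eef_pos: [539.6, -107.8, 95.1]
eef_rot: [[0.002, 1.0, 0.003], [1.0, -0.002, -0.005], [-0.005, 0.003, -1.0]]
contact_force: [1.4, -5.6, 5.0]
gripper_width: 19.1
grip_force: 58.8
```

Emit:
arm_command(increments=[[0,0.04,0,0],[0,0.03,0,0],[0,0,0,0]])

```text
clock: 6.98
eef_pos: [540.2, -106.6, 96.0]
eef_rot: [[0.003, 1.0, 0.004], [1.0, -0.003, -0.009], [-0.009, 0.004, -1.0]]
contact_force: [-0.1, -7.8, 8.6]
gripper_width: 19.3
grip_force: 59.1
```

Emit:
arm_command(increments=[[0,-0.04,-0.08,0],[0,-0.03,0,0],[0,0,0,0]])

```text
clock: 7.35
eef_pos: [540.5, -108.0, 94.8]
eef_rot: [[0.002, 1.0, 0.006], [1.0, -0.002, -0.006], [-0.005, 0.006, -1.0]]
contact_force: [-3.9, -3.5, 19.8]
gripper_width: 19.4
grip_force: 60.6
```

```bash
python3 - <<'E'
from h import *
o=arm.get_obs();print(o["eef_pos"],o["contact_force"],o["wrist_torque"],o["gripper_width"])
b=vision.get_image("scene")["frame"][165:245,255:345,::-1]; w=vision.get_image("wrist")["frame"][:,:,::-1]
cv2.imwrite("pics/g3.png",np.hstack([cv2.resize(i,(400,340),interpolation=cv2.INTER_CUBIC) for i in (b,w)]))
E
```

```text
[ 540.52021993 -107.9767957    94.80435885] [-3.93409244 -3.45481294 19.81243053] [-0.69806304  0.89083994  0.20374915] 19.392313316039072
```

View pics/g3.png

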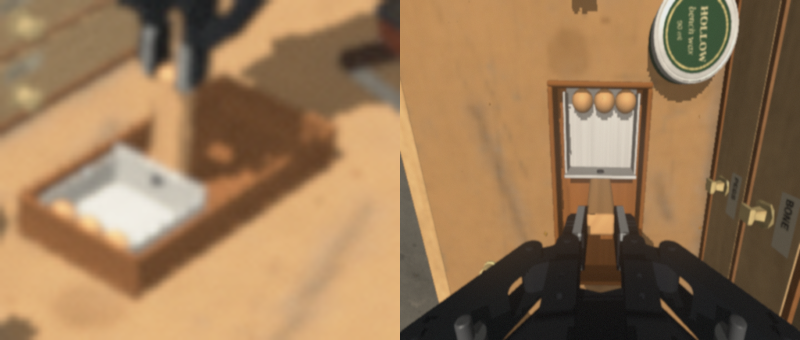

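All three balls lie on the pan at its front edge, held by the far wall. I'll lift partway, with the wall still retaining them.

Emit:
arm_command(increments=[[0,0,0.1,0],[0,0,0.1,0],[0,0,0.1,0],[0,0,0.1,0],[0,0,0.1,0],[0,0,0,0]])

```text
clock: 8.2
eef_pos: [538.0, -105.6, 110.6]
eef_rot: [[0.002, 1.0, 0.0], [1.0, -0.002, 0.0], [0.0, 0.0, -1.0]]
contact_force: [-0.8, -0.4, -0.9]
gripper_width: 19.0
grip_force: 58.8
```

```bash
cat > look.py <<'E'
import sys; from h import *
o=arm.get_obs();print(o["eef_pos"].round(1),o["contact_force"].round(1),o["wrist_torque"].round(2),o["gripper_width"])
W=vision.get_image("wrist"); S=vision.get_image("scene"); T=vision.get_image("top")
hsv=cv2.cvtColor(W["frame"],cv2.COLOR_RGB2HSV)
for n in ("scene","wrist","top"): cv2.imwrite(f"pics/{sys.argv[1]}_{n}.png",dict(scene=S,wrist=W,top=T)[n]["frame"][:,:,::-1])
g=cv2.cvtColor(W["frame"],cv2.COLOR_RGB2GRAY)
p=cv2.HoughCircles(cv2.resize(g[60:240,330:460] if 0 else g[40:260,150:420],None,fx=2,fy=2),cv2.HOUGH_GRADIENT,1.5,30,param1=120,param2=22,minRadius=14,maxRadius=40)
print(None if p is None else (p[0]/2+[150,40,0]).round(1)[:8].tolist())
E
python3 look.py l1; python3 - <<'E'
import cv2
a=cv2.imread('pics/g3.png')
w=cv2.imread('pics/l1_wrist.png'); s=cv2.imread('pics/l1_scene.png')[155:245,245:345]
import numpy as np
cv2.imwrite('pics/l1v.png',np.hstack([cv2.resize(s,(390,351),interpolation=cv2.INTER_CUBIC),cv2.resize(w[60:260,150:380],(405,351),interpolation=cv2.INTER_CUBIC)]))
E
```

```text
[ 538.  -105.6  110.6] [-0.8 -0.4 -0.9] [-0.15  0.01  0.03] 18.953858998273592
[[364.1, 65.1, 19.5], [382.9, 59.9, 19.5], [235.1, 120.6, 17.0], [289.9, 120.6, 16.2], [331.9, 82.4, 16.1], [399.4, 206.9, 14.2], [393.4, 46.4, 17.0], [283.9, 185.9, 18.7]]
```

The lift released about 2 mm of pressure against the wall, so the scoop may be tilted slightly lip-down. I'll back off, set it flat on the floor again, and lift straight.

Emit:
arm_command(increments=[[0,-0.07,0,0],[0,0,-0.15,0],[0,0,-0.15,0],[0,0,-0.15,0],[0,0,0,0]])

```text
clock: 8.98
eef_pos: [538.9, -109.5, 94.8]
eef_rot: [[0.002, 1.0, 0.002], [1.0, -0.002, -0.002], [-0.002, 0.002, -1.0]]
contact_force: [-3.7, -1.0, 11.6]
gripper_width: 19.4
grip_force: 60.4
```

Emit:
arm_command(increments=[[0,-0.02,0.1,0],[0,0,0.1,0],[0,0,0.1,0],[0,0,0.1,0],[0,0,0.1,0],[0,0,0,0]])

```text
clock: 9.72
eef_pos: [538.2, -109.3, 112.8]
eef_rot: [[0.002, 1.0, 0.001], [1.0, -0.002, -0.0], [-0.0, 0.001, -1.0]]
contact_force: [0.2, -0.0, -1.8]
gripper_width: 19.0
grip_force: 58.8
```

```bash
python3 look.py l2 >/dev/null; python3 - <<'E'
import cv2,numpy as np
w=cv2.imread('pics/l2_wrist.png'); s=cv2.imread('pics/l2_scene.png')[155:245,245:345]
cv2.imwrite('pics/l2v.png',np.hstack([cv2.resize(s,(390,351),interpolation=cv2.INTER_CUBIC),cv2.resize(w[60:260,150:380],(405,351),interpolation=cv2.INTER_CUBIC)]))
E
```

```text
(no output)
```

View pics/l2v.png

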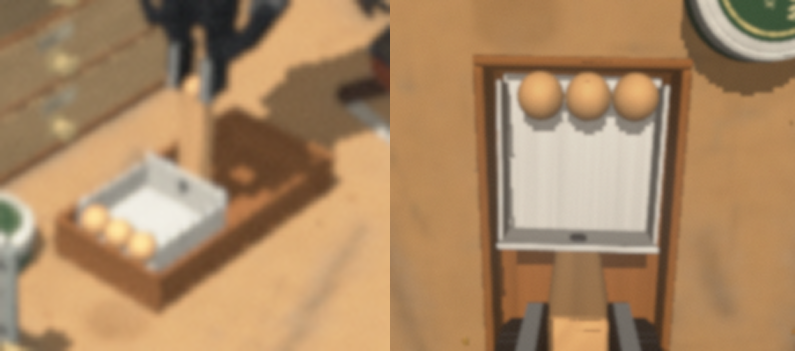

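Level, all three balls on the pan at the lip. I'll clear the wall, move forward, and set the lip on the wall's top so the scoop tips slightly lip-up.

Emit:
arm_command(increments=[[0,0,0.2,0],[0,0,0.25,0],[0,0.15,0.02,0],[0,0.25,0,0],[0,0.15,0,0],[0,0.05,-0.1,0],[0,0,-0.12,0],[0,0,-0.05,0],[0,0,-0.03,0]])

```text
clock: 11.0
eef_pos: [538.7, -86.2, 120.1]
eef_rot: [[0.003, 1.0, 0.002], [1.0, -0.003, -0.001], [-0.001, 0.002, -1.0]]
contact_force: [-0.6, -2.0, 6.0]
gripper_width: 19.2
grip_force: 59.6
```

```bash
python3 look.py l3 ; python3 - <<'E'
import cv2,numpy as np
for n in ('l2','l3'):
    w=cv2.imread(f'pics/{n}_wrist.png')
    h=cv2.cvtColor(w,cv2.COLOR_BGR2HSV).astype(int)
    print(n,[ (h[y,x]).tolist() for x,y in ((235,114),(262,114),(289,114),(262,160),(215,140))])
E
```

```text
[538.7 -86.2 120.1] [-0.6 -2.   6. ] [-0.35  0.11 -0.04] 19.246260722022935
[[355.9, 90.6, 19.5], [374.6, 89.1, 19.5], [352.9, 61.4, 19.5], [385.9, 66.6, 17.0], [325.1, 109.4, 18.7], [382.1, 51.6, 11.3], [393.4, 224.9, 10.1], [346.1, 77.9, 18.7]]
l2 [[17, 127, 229], [17, 124, 230], [16, 126, 229], [19, 28, 219], [15, 46, 99]]
l3 [[15, 122, 150], [15, 124, 154], [15, 126, 150], [19, 29, 211], [16, 43, 102]]
```

```bash
cat > balls.py <<'E'
import cv2,sys
w=cv2.imread(f'pics/{sys.argv[1]}_wrist.png'); h=cv2.cvtColor(w,cv2.COLOR_BGR2HSV)
m=cv2.inRange(h,(10,85,185),(24,200,255))
n,_,s,c=cv2.connectedComponentsWithStats(m)
print([(c[i].round(0).tolist(),s[i,2:].tolist()) for i in range(1,n) if 80<s[i,4]<3000 and 190<c[i][0]<330 and c[i][1]<260])
E
for n in l2 l3; do python3 balls.py $n; done
```

```text
[([234.0, 111.0], [22, 20, 324]), ([262.0, 112.0], [21, 20, 329]), ([290.0, 112.0], [21, 19, 313]), ([328.0, 124.0], [18, 24, 257]), ([328.0, 166.0], [25, 35, 431]), ([257.0, 252.0], [30, 23, 656])]
[([233.0, 100.0], [23, 21, 363]), ([323.0, 147.0], [16, 20, 184]), ([257.0, 252.0], [33, 23, 676])]
```

```bash
python3 - <<'E'
import cv2,numpy as np
w=cv2.imread('pics/l3_wrist.png'); s=cv2.imread('pics/l3_scene.png')[155:245,245:345]
cv2.imwrite('pics/l3v.png',np.hstack([cv2.resize(s,(390,351),interpolation=cv2.INTER_CUBIC),cv2.resize(w[60:260,150:380],(405,351),interpolation=cv2.INTER_CUBIC)]))
E
```

```text
(no output)
```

View pics/l3v.png

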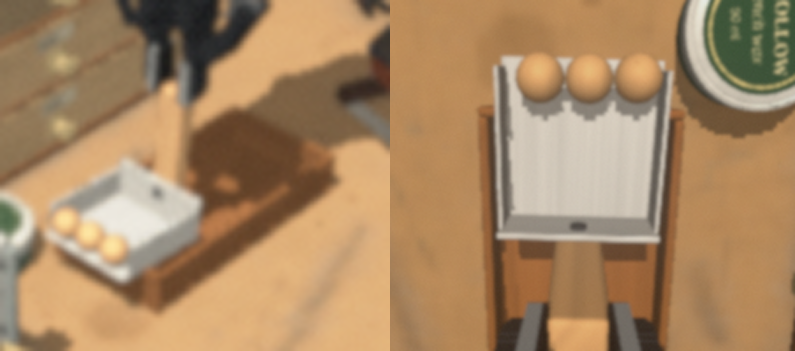

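All three balls are on the pan with the lip on the wall, tilted slightly up. I'll add a little more tilt, lift, and check.

Emit:
arm_command(increments=[[0,0,-0.04,0],[0,0,0.1,0],[0,0,0.25,0],[0,0,0.4,0],[0,0,0.4,0],[0,0,0.4,0],[0,0,0.4,0],[0,0,0.25,0],[0,0,0.1,0],[0,0,0,0]])

```text
clock: 12.4
eef_pos: [537.8, -85.2, 209.6]
eef_rot: [[0.002, 1.0, -0.0], [1.0, -0.002, 0.0], [0.0, -0.0, -1.0]]
contact_force: [0.2, 0.0, -1.6]
gripper_width: 19.4
grip_force: 58.8
```

```bash
python3 look.py l4 ; python3 - <<'E'
import cv2,numpy as np
# ball shading: print a row profile through ball centres (hue/sat/val) old and new
for n in ('l3','l4'):
    w=cv2.imread(f'pics/{n}_wrist.png'); h=cv2.cvtColor(w,cv2.COLOR_BGR2HSV)
    for y in (85,95,104,112,120,130): print(n,y,[int(v) for v in h[y,215:310:5,1]])
E
```

```text
[537.8 -85.2 209.6] [ 0.2  0.  -1.6] [-0.05  0.01 -0.01] 19.405304492841008
[[260.6, 140.1, 15.2], [337.1, 81.6, 19.5], [288.4, 137.1, 15.4], [327.4, 101.1, 19.5], [233.6, 140.1, 15.4], [319.9, 119.9, 12.8], [285.4, 173.9, 19.5], [316.1, 90.6, 17.9]]
l3 85 [136, 137, 137, 135, 133, 134, 134, 132, 130, 132, 132, 132, 132, 131, 130, 130, 130, 133, 130]
l3 95 [34, 32, 117, 130, 128, 133, 84, 36, 130, 128, 128, 131, 36, 76, 132, 132, 129, 128, 61]
l3 104 [45, 41, 131, 130, 128, 130, 128, 120, 130, 129, 129, 130, 122, 129, 132, 129, 130, 132, 73]
l3 112 [51, 31, 101, 126, 126, 125, 100, 45, 122, 125, 127, 124, 48, 108, 125, 128, 127, 116, 38]
l3 120 [46, 32, 34, 39, 32, 35, 36, 31, 34, 35, 38, 34, 29, 33, 34, 37, 31, 32, 35]
l3 130 [44, 31, 30, 31, 31, 31, 30, 30, 29, 29, 29, 30, 28, 28, 29, 29, 28, 30, 31]
l4 85 [130, 130, 132, 131, 132, 133, 129, 129, 130, 130, 127, 128, 126, 130, 131, 131, 129, 79, 31]
l4 95 [133, 133, 130, 130, 130, 128, 127, 127, 126, 125, 126, 128, 127, 127, 128, 130, 130, 65, 32]
l4 104 [42, 25, 25, 27, 26, 24, 26, 26, 23, 29, 30, 35, 36, 39, 37, 51, 55, 43, 34]
l4 112 [54, 26, 27, 27, 25, 24, 25, 25, 21, 24, 23, 24, 21, 24, 23, 23, 25, 29, 33]
l4 120 [55, 26, 26, 29, 26, 25, 27, 26, 22, 26, 22, 23, 24, 26, 27, 27, 25, 30, 30]
l4 130 [50, 29, 106, 125, 123, 126, 59, 55, 125, 123, 122, 102, 66, 125, 121, 120, 127, 67, 31]
```

The balls rolled back to mid-pan, so the scoop is lip-up. I'll carry them to the hopper smoothly.

Emit:
arm_command(increments=[[0.03,0.15,0,0.05],[0.06,0.35,0,0.1],[0.1,0.5,0,0.2],[0.12,0.6,0,0.2],[0.12,0.6,0,0.2],[0.12,0.6,0,0.2],[0.12,0.6,0,0.2],[0.1,0.5,0,0.18],[0.06,0.4,0,0.1],[0.04,0.3,0,0.1]])

```text
clock: 13.8
eef_pos: [572.4, 99.6, 209.4]
eef_rot: [[-0.158, 0.987, -0.001], [0.987, 0.158, -0.0], [-0.0, -0.001, -1.0]]
contact_force: [0.1, -2.0, -1.3]
gripper_width: 18.6
grip_force: 58.5
```

Emit:
arm_command(increments=[[0.02,0.2,0,0],[0.02,0.1,0,0],[0,0,0,0]])

```text
clock: 14.18
eef_pos: [574.0, 110.7, 209.4]
eef_rot: [[-0.157, 0.988, -0.001], [0.988, 0.157, -0.0], [-0.0, -0.001, -1.0]]
contact_force: [0.1, -2.0, -2.1]
gripper_width: 18.8
grip_force: 58.4
```

```bash
python3 look.py l5 ; python3 - <<'E'
from h import *
w=cv2.imread('pics/l5_wrist.png'); s=cv2.imread('pics/l5_scene.png')[140:250,180:300]
cv2.imwrite('pics/l5v.png',np.hstack([cv2.resize(s,(240,220)),np.zeros((220,10,3),np.uint8)]) if 0 else cv2.resize(w[20:270,140:400],(780,600) if 0 else (600,577),interpolation=cv2.INTER_CUBIC))
E
```

```text
[574.  110.7 209.4] [ 0.1 -2.  -2.1] [-0.78  0.01  0.16] 18.821054097804723
[[291.4, 245.9, 17.0], [227.6, 194.1, 10.4], [271.1, 191.9, 12.0], [249.4, 194.1, 10.2], [226.9, 212.9, 19.5], [298.1, 197.1, 17.0], [198.4, 254.1, 12.8], [215.6, 164.9, 7.6]]
```

View pics/l5v.png

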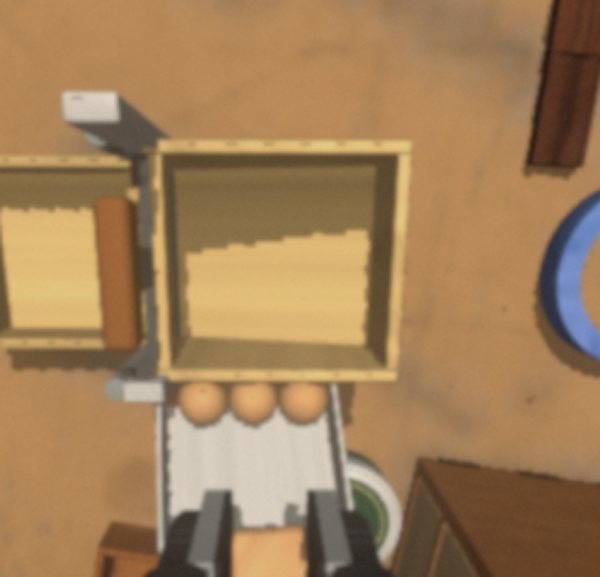

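The wrist view shows that the scoop touched the near hopper wall and swung lip-down by about 40°. The balls rest at crop pixels (202,400), (252,400) and (303,400), trapped between the pan and the outside of that wall. Raising the scoop along the wall should pour them over the rim, so I'll do that slowly while pressing lightly.

Emit:
arm_command(increments=[[0,0.03,0,0],[0,0,0.08,0],[0,0,0.08,0],[0,0,0,0]])

```text
clock: 14.82
eef_pos: [574.9, 111.9, 216.8]
eef_rot: [[-0.157, 0.988, 0.002], [0.988, 0.157, 0.0], [-0.0, 0.002, -1.0]]
contact_force: [1.6, -2.3, -1.0]
gripper_width: 18.7
grip_force: 58.6
```

```bash
cat > bl.py <<'E'
import sys; from h import *
o=arm.get_obs();print(o["clock"],o["eef_pos"].round(1),o["contact_force"].round(1),o["wrist_torque"].round(2))
W=vision.get_image("wrist");cv2.imwrite(f"pics/{sys.argv[1]}_wrist.png",W["frame"][:,:,::-1])
g=cv2.cvtColor(W["frame"],cv2.COLOR_RGB2GRAY)[80:230,205:320]
p=cv2.HoughCircles(cv2.resize(g,None,fx=3,fy=3,interpolation=cv2.INTER_CUBIC),cv2.HOUGH_GRADIENT,1.5,45,param1=120,param2=22,minRadius=22,maxRadius=45)
print(None if p is None else (p[0]/3+[205,80,0]).round(0)[:7].tolist())
# column profile: saturation/value down the middle
h=cv2.cvtColor(W["frame"],cv2.COLOR_RGB2HSV)
for x in (228,249,271): print(x,[f"{a}/{b}" for a,b in h[172:236:4,x,1:]])
E
python3 bl.py l6; cp pics/l5_wrist.png /tmp/; python3 - <<'E'
import cv2
h=cv2.cvtColor(cv2.imread('/tmp/l5_wrist.png'),cv2.COLOR_BGR2HSV)
for x in (228,249,271): print('old',x,[f"{a}/{b}" for a,b in h[172:236:4,x,1:]])
E
```

```text
14.825 [574.9 111.9 216.8] [ 1.6 -2.3 -1. ] [-0.79 -0.12  0.08]
[[270.0, 193.0, 12.0], [228.0, 192.0, 13.0], [227.0, 216.0, 14.0], [305.0, 161.0, 10.0]]
228 ['118/143', '121/146', '118/208', '124/171', '129/215', '122/224', '127/221', '128/193', '92/144', '31/213', '31/214', '30/214', '31/214', '29/212', '29/213', '32/192']
249 ['118/151', '119/152', '114/212', '122/180', '130/217', '122/225', '126/222', '128/192', '62/168', '30/214', '30/214', '30/213', '31/215', '30/214', '30/214', '31/214']
271 ['120/157', '120/157', '114/206', '122/178', '130/215', '125/224', '129/217', '126/188', '71/147', '31/214', '31/216', '30/215', '31/215', '30/212', '30/212', '31/207']
old 228 ['119/142', '117/146', '120/193', '121/189', '128/210', '122/224', '129/218', '127/183', '59/138', '30/216', '31/216', '30/214', '31/216', '30/215', '30/214', '29/193']
old 249 ['118/153', '118/154', '116/197', '120/199', '127/221', '124/220', '128/219', '126/184', '50/148', '32/216', '31/216', '28/215', '30/215', '29/214', '29/217', '31/215']
old 271 ['119/159', '120/157', '115/193', '118/205', '130/220', '125/225', '129/212', '127/177', '40/166', '30/215', '31/216', '31/216', '30/215', '30/215', '30/212', '32/208']
```

```bash
python3 - <<'E'
from h import *
W=vision.get_image("wrist"); K,R,t=(np.asarray(W[k],float) for k in "KRt")
c=-R.T@t; print("cam",c)
for u,v,dep in ((228,194,268*22/21.75),(271,194,268*22/21.75)):
    print(c+R.T@(np.linalg.solve(K,[u,v,1.])*dep))
F=np.array([566.5,166]);a=np.radians(9.07);ex=np.array([np.cos(a),np.sin(a)]);ey=np.array([-np.sin(a),np.cos(a)])
for y in (-47,-42,42,47):
  print(y,[proj(W,[*(F+ex*x+ey*y),110]).round(1).tolist() for x in(-45,0,45)])
E
```

```text
cam [563.8196164  185.73559934 369.27133931]
[547.96324243 105.3841363  109.25914666]
[590.92419953 112.27859703 109.3113458 ]
-47 [[210.5, 184.7], [255.5, 184.7], [300.6, 184.7]]
-42 [[210.2, 179.8], [255.5, 179.8], [300.8, 179.8]]
42 [[205.6, 89.0], [255.5, 89.0], [305.4, 89.1]]
47 [[205.3, 83.0], [255.5, 83.0], [305.7, 83.1]]
```

Emit:
arm_command(increments=[[0.1,0.015,0.05,0],[0,0,0.1,0],[0,0,0.1,0],[0,0,0.08,0],[0,0,0,0]])

```text
clock: 15.55
eef_pos: [578.5, 112.7, 229.8]
eef_rot: [[-0.157, 0.988, 0.001], [0.988, 0.157, 0.0], [0.0, 0.001, -1.0]]
contact_force: [0.3, -2.1, -0.3]
gripper_width: 18.7
grip_force: 58.8
```

```bash
python3 bl.py l7
```

```text
15.55 [578.5 112.7 229.8] [ 0.3 -2.1 -0.3] [-0.44 -0.09 -0.03]
[[250.0, 181.0, 10.0], [270.0, 185.0, 8.0], [221.0, 189.0, 8.0]]
228 ['124/223', '124/223', '129/204', '121/158', '35/167', '29/220', '30/221', '29/221', '28/222', '28/222', '27/221', '26/222', '26/223', '26/222', '26/222', '28/201']
249 ['129/211', '124/224', '125/222', '125/200', '116/150', '31/204', '29/222', '28/222', '27/223', '26/224', '26/223', '24/222', '26/222', '24/223', '24/223', '22/223']
271 ['129/186', '130/218', '127/223', '128/208', '124/175', '40/167', '28/222', '28/221', '28/222', '27/221', '27/221', '29/222', '28/221', '28/221', '27/221', '28/217']
```

Emit:
arm_command(increments=[[0,0,0.1,0],[0,0.02,0.1,0],[0,0,0,0]])

```text
clock: 15.98
eef_pos: [578.3, 113.8, 237.7]
eef_rot: [[-0.158, 0.987, 0.0], [0.987, 0.158, 0.001], [0.001, 0.001, -1.0]]
contact_force: [0.6, -0.7, -1.1]
gripper_width: 18.3
grip_force: 58.6
```

```bash
python3 bl.py l8; python3 - <<'E'
import cv2
h=cv2.cvtColor(cv2.imread('pics/l8_wrist.png'),cv2.COLOR_BGR2HSV)
for x in (220,235,249,262,271,290): print(x,[f"{a}/{b}" for a,b in h[80:200:6,x,1:]])
E
```

```text
15.975 [578.3 113.8 237.7] [ 0.6 -0.7 -1.1] [-0.01  0.01  0.04]
[[298.0, 169.0, 15.0], [219.0, 176.0, 12.0]]
228 ['5/224', '3/224', '3/223', '2/223', '3/224', '2/224', '0/223', '1/223', '2/224', '1/223', '2/224', '2/223', '1/223', '2/223', '2/223', '1/202']
249 ['7/224', '5/223', '3/224', '2/224', '1/224', '1/224', '1/224', '2/225', '2/225', '2/225', '2/225', '2/225', '2/225', '3/224', '2/224', '2/224']
271 ['6/224', '5/224', '5/224', '5/224', '3/223', '5/224', '5/224', '5/224', '5/224', '5/224', '6/224', '5/223', '6/223', '5/224', '6/224', '3/220']
220 ['128/170', '119/184', '122/125', '122/125', '123/122', '118/127', '122/132', '121/135', '131/206', '132/203', '126/132', '119/188', '116/172', '114/176', '33/203', '14/223', '10/222', '6/223', '5/222', '3/223']
235 ['135/178', '124/193', '120/136', '125/129', '122/121', '122/128', '120/132', '121/135', '121/165', '129/201', '129/178', '115/138', '117/221', '117/216', '22/222', '11/223', '8/223', '6/224', '5/224', '5/224']
249 ['131/179', '124/195', '123/141', '126/121', '133/119', '131/111', '121/133', '120/134', '121/220', '120/208', '119/201', '116/222', '115/222', '116/218', '9/223', '7/224', '5/223', '2/224', '1/224', '1/224']
262 ['132/181', '125/192', '124/142', '126/127', '132/120', '127/114', '121/133', '118/136', '119/220', '120/218', '120/219', '115/222', '114/223', '115/218', '7/223', '5/223', '6/224', '3/224', '2/224', '2/224']
271 ['133/182', '125/192', '122/146', '122/132', '120/123', '122/130', '120/134', '121/166', '122/220', '120/217', '120/219', '116/222', '114/222', '116/219', '8/223', '6/224', '5/224', '5/224', '3/223', '5/224']
290 ['124/173', '123/191', '124/148', '123/133', '121/124', '123/131', '120/134', '123/180', '122/218', '121/194', '119/207', '118/190', '115/201', '108/161', '99/175', '70/164', '57/183', '43/191', '30/187', '28/191']
```

The balls have left the pan over the rim into the hopper. Next I'll hook the tilted pan's underside over the near wall and draw it back, which levels the scoop in the grip.

Emit:
arm_command(increments=[[-0.06,0.37,0.05,0],[-0.06,0.37,0,0],[0,0,-0.25,0],[0,0,-0.25,0],[0,0,0,0]])

```text
clock: 16.65
eef_pos: [574.3, 142.2, 219.8]
eef_rot: [[-0.157, 0.988, 0.002], [0.988, 0.157, -0.002], [-0.002, 0.002, -1.0]]
contact_force: [-0.4, -0.6, 4.7]
gripper_width: 18.4
grip_force: 58.9
```

Emit:
arm_command(increments=[[0.02,-0.15,0,0],[0.02,-0.15,0,0],[0.03,-0.2,0,0],[0.03,-0.2,0,0],[0.03,-0.2,-0.02,0],[0.03,-0.2,-0.03,0]])

```text
clock: 17.4
eef_pos: [580.1, 98.4, 217.2]
eef_rot: [[-0.157, 0.988, 0.0], [0.988, 0.157, 0.0], [0.0, 0.0, -1.0]]
contact_force: [0.2, 0.1, -0.3]
gripper_width: 18.6
grip_force: 58.4
```

```bash
python3 look.py m1; python3 - <<'E'
import cv2
h=cv2.cvtColor(cv2.imread('pics/m1_wrist.png'),cv2.COLOR_BGR2HSV)
for x in (235,255,275): print(x,[f"{a}/{b}" for a,b in h[60:240:8,x,1:]])
E
```

```text
[580.1  98.4 217.2] [ 0.2  0.1 -0.3] [ 0.34 -0.02  0.  ] 18.572951176082967
[[286.1, 235.4, 18.7], [190.9, 140.1, 19.5], [195.4, 155.1, 13.7], [221.6, 218.1, 14.4], [193.9, 170.9, 16.2], [373.1, 73.4, 15.7], [276.4, 203.1, 17.9], [237.4, 126.6, 12.0]]
235 ['132/179', '123/207', '123/89', '124/130', '122/123', '121/131', '117/135', '123/170', '128/207', '117/135', '110/213', '1/225', '1/225', '1/226', '2/226', '3/226', '5/226', '7/225', '7/225', '11/224', '13/223', '18/169', '21/110']
255 ['134/185', '122/221', '125/90', '122/130', '120/127', '120/134', '116/134', '117/222', '118/218', '113/223', '106/224', '2/226', '2/227', '2/227', '2/226', '2/226', '4/227', '6/226', '9/226', '10/224', '15/222', '20/213', '101/111']
275 ['134/184', '109/224', '121/93', '122/130', '121/126', '122/134', '117/150', '120/223', '118/217', '114/224', '82/225', '1/225', '0/225', '1/225', '1/226', '3/226', '5/225', '8/225', '13/224', '18/224', '26/204', '24/177', '38/67']
```

```bash
cat > tilt.py <<'E'
from h import *
import sys
W=vision.get_image("wrist"); o=arm.get_obs(); p=o["eef_pos"]; f=o["eef_rot"][:,0]  # tool x = scoop heading
h=cv2.cvtColor(W["frame"],cv2.COLOR_RGB2HSV)
print(p.round(1),o["contact_force"].round(1))
for x in (235,255,275):
    col=h[60:235,x]; wh=(col[:,1]<60)&(col[:,2]>170); r=60+np.argmax(np.convolve(wh,np.ones(6),"valid")>=6); print("lip row",x,r)
for th in range(-10,56,5):
    a=np.radians(th); X=88*np.cos(a)-90*np.sin(a); Z=-88*np.sin(a)-90*np.cos(a)
    print(th,proj(W,p+f*X+[0,0,Z]).round(0).tolist(),"lip z",round(p[2]+Z,1),"fwd",round(X,1),end="; ")
E
python3 tilt.py
```

```text
[580.3  98.7 217.6] [ 1.3 -0.9  1.7]
lip row 235 144
lip row 255 143
lip row 275 142
-10 [255.0, 77.0] lip z 144.2 fwd 102.3; -5 [255.0, 87.0] lip z 135.6 fwd 95.5; 0 [255.0, 98.0] lip z 127.6 fwd 88.0; 5 [255.0, 108.0] lip z 120.3 fwd 79.8; 10 [255.0, 118.0] lip z 113.7 fwd 71.0; 15 [255.0, 129.0] lip z 107.9 fwd 61.7; 20 [255.0, 139.0] lip z 102.9 fwd 51.9; 25 [255.0, 149.0] lip z 98.8 fwd 41.7; 30 [255.0, 159.0] lip z 95.6 fwd 31.2; 35 [255.0, 168.0] lip z 93.4 fwd 20.5; 40 [255.0, 178.0] lip z 92.1 fwd 9.6; 45 [255.0, 188.0] lip z 91.7 fwd -1.4; 50 [255.0, 198.0] lip z 92.3 fwd -12.4; 55 [255.0, 208.0] lip z 93.9 fwd -23.2;
```

Tilt is now about 22°, so the levering works. I'll continue to level.

Emit:
arm_command(increments=[[0.03,-0.2,-0.08,0],[0.03,-0.2,-0.08,0],[0.03,-0.2,-0.1,0],[0.03,-0.2,-0.1,0],[0,0,-0.09,0],[0,0,0,0]])

```text
clock: 18.35
eef_pos: [584.9, 66.5, 199.5]
eef_rot: [[-0.157, 0.988, 0.001], [0.988, 0.157, -0.001], [-0.001, 0.001, -1.0]]
contact_force: [-0.4, -1.3, 4.2]
gripper_width: 18.4
grip_force: 58.5
```

```bash
python3 tilt.py
```

```text
[584.9  66.6 199.6] [-0.9 -1.3  4.9]
lip row 235 105
lip row 255 104
lip row 275 103
-10 [255.0, 77.0] lip z 126.2 fwd 102.3; -5 [255.0, 87.0] lip z 117.6 fwd 95.5; 0 [255.0, 98.0] lip z 109.6 fwd 88.0; 5 [255.0, 108.0] lip z 102.3 fwd 79.8; 10 [255.0, 118.0] lip z 95.7 fwd 71.0; 15 [255.0, 129.0] lip z 89.9 fwd 61.7; 20 [255.0, 139.0] lip z 84.9 fwd 51.9; 25 [255.0, 149.0] lip z 80.8 fwd 41.7; 30 [255.0, 159.0] lip z 77.6 fwd 31.2; 35 [255.0, 168.0] lip z 75.4 fwd 20.5; 40 [255.0, 178.0] lip z 74.1 fwd 9.6; 45 [255.0, 188.0] lip z 73.7 fwd -1.4; 50 [255.0, 198.0] lip z 74.3 fwd -12.4; 55 [255.0, 208.0] lip z 75.9 fwd -23.2;
```

Nearly level. I'll carry it to the tray.

Emit:
arm_command(increments=[[0,0,0.25,0],[0,-0.2,0.4,0],[-0.1,-0.5,0.1,-0.1],[-0.15,-0.8,0,-0.2],[-0.2,-0.9,0,-0.3],[-0.2,-0.9,0,-0.3],[-0.2,-0.9,0,-0.3],[-0.15,-0.8,0,-0.2],[-0.1,-0.7,0,-0.1],[-0.05,-0.4,0,0]])

```text
clock: 19.65
eef_pos: [537.6, -179.2, 229.2]
eef_rot: [[0.001, 1.0, -0.001], [1.0, -0.001, -0.0], [-0.0, -0.001, -1.0]]
contact_force: [0.2, 1.1, -2.2]
gripper_width: 18.3
grip_force: 59.8
```

Emit:
arm_command(increments=[[0,-0.2,0,-0.05],[0,-0.1,0,0],[0,0,0,0]])

```text
clock: 20.02
eef_pos: [538.7, -188.7, 229.2]
eef_rot: [[0.004, 1.0, -0.0], [1.0, -0.004, 0.0], [0.0, -0.0, -1.0]]
contact_force: [-0.6, 0.3, -2.3]
gripper_width: 18.6
grip_force: 59.8
```

```bash
python3 tilt.py | head -4; python3 - <<'E'
from h import *; import pickle
# balls: change in the hopper region of the top view since the start
T=vision.get_image("top"); d=pickle.load(open("d0.pkl","rb"))["top"]["frame"]
cv2.imwrite("pics/n_top.png",T["frame"][:,:,::-1])
D=np.abs(T["frame"].astype(int)-d.astype(int)).sum(2).astype(np.uint8)
for name,(a,b,c,e) in dict(hopper=(165,222,140,200),around=(165,275,140,250)).items():
    m=(D[a:b,c:e]>40).astype(np.uint8); n,_,s,q=cv2.connectedComponentsWithStats(m)
    print(name,[((q[i]+[c,a]).round(1).tolist(),s[i,2:].tolist()) for i in range(1,n) if s[i,4]>6])
print("hopper centre px",proj(T,[570.5,166.6,60]))
E
```

```text
[ 538.8 -188.4  229.2] [-0.4  0.5 -1.8]
lip row 235 138
lip row 255 137
lip row 275 136
hopper [([180.8, 205.8], [15, 11, 99])]
around [([180.8, 205.8], [15, 11, 99])]
hopper centre px [174.68161362 197.72683858]
```

The scoop swung about 19° lip-down during transport. The top view shows nothing new outside the hopper. I'll set the lip on the tray floor and draw back while lowering, to stand it flat.

Emit:
arm_command(increments=[[0,0.2,-0.2,0],[0,0.35,-0.5,0],[0,0.3,-0.6,0],[0,0.1,-0.6,0],[0,0,-0.5,0],[0,0,-0.2,0],[0,0,-0.1,0],[0,0,0,0]])

```text
clock: 21.12
eef_pos: [538.9, -151.1, 121.6]
eef_rot: [[0.004, 1.0, 0.001], [1.0, -0.004, -0.0], [-0.0, 0.001, -1.0]]
contact_force: [0.2, 0.2, -1.3]
gripper_width: 18.4
grip_force: 59.8
```

```bash
python3 tilt.py
```

```text
[ 539.2 -151.3  121.9] [ 1.2  0.3 -1.6]
lip row 235 138
lip row 255 137
lip row 275 136
-10 [256.0, 78.0] lip z 48.6 fwd 102.3; -5 [256.0, 88.0] lip z 39.9 fwd 95.5; 0 [256.0, 99.0] lip z 31.9 fwd 88.0; 5 [256.0, 109.0] lip z 24.6 fwd 79.8; 10 [256.0, 119.0] lip z 18.0 fwd 71.0; 15 [256.0, 129.0] lip z 12.2 fwd 61.7; 20 [256.0, 139.0] lip z 7.2 fwd 51.9; 25 [256.0, 149.0] lip z 3.2 fwd 41.7; 30 [256.0, 159.0] lip z -0.0 fwd 31.2; 35 [256.0, 169.0] lip z -2.3 fwd 20.5; 40 [256.0, 179.0] lip z -3.6 fwd 9.6; 45 [256.0, 189.0] lip z -4.0 fwd -1.4; 50 [256.0, 199.0] lip z -3.4 fwd -12.4; 55 [256.0, 209.0] lip z -1.8 fwd -23.2;
```

Emit:
arm_command(increments=[[0,0,-0.1,0],[0,-0.12,-0.08,0],[0,-0.15,-0.08,0],[0,-0.15,-0.1,0],[0,-0.15,-0.1,0],[0,-0.15,-0.1,0],[0,-0.15,-0.1,0],[0,-0.1,-0.06,0],[0,0,0,0]])

```text
clock: 22.3
eef_pos: [539.8, -191.4, 95.2]
eef_rot: [[0.005, 1.0, 0.002], [1.0, -0.005, -0.002], [-0.002, 0.002, -1.0]]
contact_force: [-3.7, 1.6, 14.2]
gripper_width: 18.5
grip_force: 61.3
```

```bash
python3 tilt.py|head -4
```

```text
[ 539.8 -191.2   95.2] [-3.3  1.1 15.1]
lip row 235 99
lip row 255 98
lip row 275 97
```

Flat on the floor. Releasing, then rising clear.

Emit:
arm_command(increments=[[0,0,0.04,0],[0,0,0,0],[0,0,0,0],[0,0,0,0],[0,0,0,0]], claw=0.2)

```text
clock: 22.98
eef_pos: [538.5, -189.8, 93.7]
eef_rot: [[0.004, 1.0, -0.0], [1.0, -0.004, 0.0], [0.0, -0.0, -1.0]]
contact_force: [0.7, -0.8, 0.0]
gripper_width: 51.3
grip_force: 0.0
```

Emit:
arm_command(increments=[[0,0,0.3,0],[0,0,0.7,0],[0,0,1,0],[0,0,1,0],[0,0,0.7,0],[0,0,0,0],[0,0,0,0]])

```text
clock: 23.85
eef_pos: [538.3, -189.7, 241.7]
eef_rot: [[0.004, 1.0, -0.0], [1.0, -0.004, 0.0], [0.0, -0.0, -1.0]]
contact_force: [0.3, 0.5, -0.5]
gripper_width: 51.5
grip_force: 0.0
```

```bash
python3 look.py q1; python3 - <<'E'
from h import *
# scoop grip top and balls from the wrist and top views
w=cv2.imread('pics/q1_wrist.png');h=cv2.cvtColor(w,cv2.COLOR_BGR2HSV)
for x in (240,255,270): print(x,[f"{a}/{b}" for a,b in h[60:300:10,x,1:]])
T=cv2.imread('pics/q1_top.png');D0=cv2.imread('pics/top0.png')
D=cv2.absdiff(T,D0).sum(2)
m=(D>50).astype(np.uint8); n,_,s,q=cv2.connectedComponentsWithStats(m)
print([(q[i].round(0).tolist(),s[i,2:].tolist()) for i in range(1,n) if s[i,4]>25])
E
```

```text
[ 538.3 -189.7  241.7] [ 0.3  0.5 -0.5] [0.02 0.04 0.  ] 51.46014951682669
[[157.9, 199.4, 10.1], [241.1, 155.1, 13.6], [257.6, 176.1, 17.7], [316.9, 258.6, 17.0], [375.4, 110.1, 9.2], [398.6, 110.1, 9.1]]
240 ['164/191', '166/190', '165/189', '164/187', '161/187', '20/234', '21/232', '21/229', '25/228', '25/227', '25/227', '126/121', '157/179', '148/134', '125/133', '130/196', '133/200', '129/199', '129/195', '41/185', '123/120', '128/149', '122/184', '115/167']
255 ['168/170', '165/168', '163/167', '160/166', '154/166', '18/235', '22/234', '22/231', '23/230', '24/227', '26/224', '122/170', '128/208', '126/235', '121/124', '118/173', '129/192', '129/196', '131/196', '110/190', '67/125', '120/83', '109/63', '121/61']
270 ['166/183', '166/183', '165/181', '162/181', '158/179', '20/234', '20/231', '22/229', '22/227', '26/225', '31/214', '131/113', '151/167', '151/137', '121/118', '122/192', '133/197', '133/199', '132/199', '124/196', '122/142', '124/117', '129/117', '131/119']
[([403.0, 245.0], [239, 377, 42821]), ([442.0, 51.0], [10, 8, 29]), ([441.0, 157.0], [22, 32, 320]), ([461.0, 174.0], [31, 27, 170]), ([279.0, 200.0], [11, 9, 68]), ([181.0, 206.0], [15, 11, 102]), ([265.0, 204.0], [11, 9, 70]), ([278.0, 211.0], [11, 8, 64]), ([248.0, 380.0], [55, 10, 368])]
```

The scoop stands in the tray, and no ball shows on the bench. On to the gate bar.

Emit:
arm_command(increments=[[0,0.4,0,0],[-0.05,0.9,0,0.1],[-0.08,1,0,0.2],[-0.1,1,0,0.3],[-0.1,1,0,0.3],[-0.1,1,0,0.3],[-0.1,1,0,0.2],[-0.07,0.9,0,0.1],[-0.03,0.4,0,0.05],[0,0.1,0,0]])

```text
clock: 25.25
eef_pos: [512.9, 119.1, 241.7]
eef_rot: [[-0.159, 0.987, -0.001], [0.987, 0.159, -0.0], [-0.0, -0.001, -1.0]]
contact_force: [-0.3, -0.6, 0.5]
gripper_width: 51.1
grip_force: 0.0
```

Emit:
arm_command(increments=[[0,0,0,0],[0,0,0,0]])

```text
clock: 25.5
eef_pos: [513.6, 117.3, 242.0]
eef_rot: [[-0.156, 0.988, -0.0], [0.988, 0.156, -0.0], [-0.0, -0.0, -1.0]]
contact_force: [0.0, 0.2, -0.1]
gripper_width: 51.4
grip_force: 0.0
```

```bash
cat > bar.py <<'E'
from h import *; import pickle
o=arm.get_obs(); print(o["clock"],o["eef_pos"].round(1),o["eef_rot"][:,1].round(3))
W=vision.get_image("wrist"); d=pickle.load(open("d0.pkl","rb"))
def red(im,roi):
    a,b,c,e=roi; lab=cv2.cvtColor(im["frame"],cv2.COLOR_RGB2HSV)[a:b,c:e]
    m=cv2.inRange(lab,(4,140,70),(14,255,200)); m=cv2.morphologyEx(m,cv2.MORPH_OPEN,np.ones((2,2)))
    n,_,s,q=cv2.connectedComponentsWithStats(m)
    for i in sorted(range(1,n),key=lambda i:-s[i,4])[:4]: print("  ",(q[i]+[c,a]).round(1),s[i].tolist(),"world z158:",ray(im,*(q[i]+[c,a]),158).round(1)[:2])
print("wrist");red(W,(120,384,120,400)); print("top0");red(d["top"],(200,226,150,190)); print("scene0");red(d["scene"],(200,230,215,250))
print("expect px",proj(W,[513.2,157.5,158]),proj(W,[517,158,158]))
cv2.imwrite("pics/b_wrist.png",W["frame"][:,:,::-1])
# balls in the hopper
h=cv2.cvtColor(W["frame"],cv2.COLOR_RGB2HSV)
print([proj(W,[570.5-.9875*34*k+.158*0,166.6-.158*34*k,46]).round(0).tolist() for k in (0,1)])
E
python3 bar.py
```

```text
25.5 [513.6 117.3 242. ] [ 0.988  0.156 -0.   ]
wrist
   [257.4 278.9] [97, 127, 76, 81, 3334] world z158: [529.   33.1]
   [383.3 241.4] [234, 102, 46, 51, 1147] world z158: [643.3  94.1]
   [266.6 154. ] [141, 7, 13, 56, 618] world z158: [516.9 159.8]
   [362.8 351.1] [237, 215, 12, 32, 120] world z158: [660.4 -40.5]
top0
   [164.2 215.7] [9, 13, 12, 7, 50] world z158: [513.5 169. ]
   [176.7 213.4] [22, 11, 10, 6, 49] world z158: [516.6 143.2]
scene0
   [231.7 217.5] [10, 11, 14, 14, 79] world z158: [503.9 165.7]
   [216.7 203.3] [0, 0, 5, 8, 35] world z158: [569.4 151.7]
expect px [262.00980158 155.87936948] [266.35076138 155.99669104]
[[306.0, 143.0], [279.0, 143.0]]
```

```bash
python3 - <<'E'
from h import *
w=cv2.imread("pics/b_wrist.png"); g=cv2.cvtColor(w,cv2.COLOR_BGR2GRAY)[90:220,260:360]
p=cv2.HoughCircles(cv2.resize(g,None,fx=4,fy=4,interpolation=cv2.INTER_CUBIC),cv2.HOUGH_GRADIENT,1.5,50,param1=100,param2=25,minRadius=28,maxRadius=48)
print(None if p is None else (p[0]/4+[260,90,0]).round(0)[:8].tolist())
s=w[90:216:7,268:345:7]
h=cv2.cvtColor(s,cv2.COLOR_BGR2HSV)
for r in range(h.shape[0]): print(90+7*r,' '.join(f"{a:2d}/{b:3d}" for a,b in h[r][:,[0,2]]))
E
```

```text
[[348.0, 168.0, 9.0]]
90 15/197 15/198 15/189 15/191 16/192 15/193 16/192 15/194 16/193 16/189 16/181
97 17/218 18/219 15/190 15/187 16/190 16/191 15/192 15/194 15/192 15/186 15/181
104 17/109 18/219 18/211 19/225 20/226 19/223 21/228 19/225 20/229 22/228 23/230
111 18/120 16/141 18/135 19/137 18/138 18/137 18/138 18/138 19/137 18/137 19/137
118 18/120 16/143 17/120 18/134 18/133 18/133 18/132 18/133 18/131 19/130 18/133
125 16/126 17/117 18/138 19/139 18/139 18/140 18/140 19/139 19/139 19/140 18/141
132 13/165 18/142 18/141 18/142 19/141 19/142 18/142 19/141 18/151 19/149 19/178
139 14/164 16/222 18/180 17/200 19/225 20/228 20/230 20/230 20/230 20/230 20/230
146 14/164 15/214 15/146 16/226 15/211 19/224 19/225 19/225 19/226 20/225 19/223
153 14/162 18/144 18/142 15/174 18/170 20/229 20/230 20/229 20/230 20/230 20/230
160 14/162 20/228 20/221 19/218 21/230 21/230 21/230 21/230 21/231 21/230 20/227
167 14/162 20/223 19/224 19/224 19/225 19/226 19/226 19/226 19/228 20/228 19/210
174 14/158 18/156 19/167 19/182 18/192 18/205 19/214 19/219 19/224 19/226 19/207
181 15/134 18/143 19/149 18/153 18/154 19/154 18/158 18/162 19/160 18/156 18/153
188 18/183 19/204 18/206 18/217 19/211 19/218 19/209 19/217 21/216 20/217 20/219
195 18/212 16/106 16/115 15/117 15/114 17/116 16/116 16/114 16/117 15/183 15/177
202 16/108 16/107 16/109 15/115 15/114 16/116 15/115 16/116 16/118 16/184 16/179
209 16/181 16/178 16/176 15/182 15/184 16/185 15/187 16/185 15/182 15/187 15/183
```

Emit:
arm_command(increments=[[0.05,0.4,0,0],[0.02,0.5,0,0],[0,0.13,-0.3,0],[0,0,-0.6,0],[0,0,-0.6,0],[0,0,-0.5,0],[0,0,-0.3,0],[0,0,0,0]])

```text
clock: 26.55
eef_pos: [515.1, 159.4, 148.7]
eef_rot: [[-0.158, 0.987, -0.003], [0.987, 0.158, -0.001], [-0.0, -0.003, -1.0]]
contact_force: [0.4, -0.5, 0.4]
gripper_width: 50.9
grip_force: 0.0
```

Emit:
arm_command(increments=[[0,0,0,0],[0,0,0,0],[0,0,0,0],[0,0,0,0],[0,0,0,0],[0,0,0,0]], claw=-1)

```text
clock: 27.3
eef_pos: [516.2, 159.3, 150.0]
eef_rot: [[-0.158, 0.988, -0.0], [0.988, 0.158, -0.0], [-0.0, -0.0, -1.0]]
contact_force: [0.1, -0.5, 0.2]
gripper_width: 0.1
grip_force: 0.0
```

The fingers closed on nothing, so I'll find the bar again.

```bash
python3 - <<'E'
from h import *; import pickle
S=vision.get_image("scene"); W=vision.get_image("wrist")
cv2.imwrite("pics/c_scene.png",S["frame"][:,:,::-1]);cv2.imwrite("pics/c_wrist.png",W["frame"][:,:,::-1])
o=arm.get_obs();print(o["eef_pos"],o["gripper_width"],o["grip_force"])
def comps(im,roi):
    a,b,c,e=roi; m=cv2.inRange(cv2.cvtColor(im["frame"],cv2.COLOR_RGB2HSV)[a:b,c:e],(4,140,60),(14,255,210))
    n,_,s,q=cv2.connectedComponentsWithStats(m)
    for i in sorted(range(1,n),key=lambda i:-s[i,4])[:4]: print("  ",(q[i]+[c,a]).round(1),(s[i]+[c,a,0,0,0]).tolist())
print("W");comps(W,(100,384,150,360));print("S");comps(S,(190,260,190,260))
print("S0");comps(pickle.load(open("d0.pkl","rb"))["scene"],(190,260,190,260))
for z in (131,150,158): print(z,"TCP xy in W",proj(W,[516.2,159.3,z]).round(0),"in S",proj(S,[516.2,159.3,z]).round(0))
E
```

```text
[516.19387579 159.32205083 149.97917294] 0.27048407979370515 0.0
W
   [254.9 217.5] [246, 201, 18, 32, 490]
   [353.3 329.3] [353, 329, 2, 2, 3]
   [254.5 310.5] [254, 310, 2, 2, 2]
   [259.5 311. ] [259, 311, 2, 1, 2]
S
   [202.4 197.5] [190, 190, 29, 18, 292]
   [229.8 218.1] [224, 212, 14, 12, 49]
   [204.5 190. ] [204, 190, 2, 1, 2]
S0
   [204.3 197.3] [190, 190, 29, 18, 361]
   [230.7 216.5] [224, 210, 14, 14, 79]
131 TCP xy in W [255. 227.] in S [230. 223.]
150 TCP xy in W [255. 239.] in S [230. 217.]
158 TCP xy in W [255. 245.] in S [230. 214.]
```

```bash
python3 - <<'E'
from h import *
W=vision.get_image("wrist");S=vision.get_image("scene")
F=np.array([566.5,166]);a=np.radians(9.07);ex=np.array([np.cos(a),np.sin(a)]);ey=np.array([-ex[1],ex[0]])
for z in (158,150,142,131,120):
    q=[ray(W,255,r,z) for r in (201,233)]; print(z,[((x[:2]-F)@ex).round(1) for x in q],[((x[:2]-F)@ey).round(1) for x in q],"width mm of 18px",np.round(np.linalg.norm(ray(W,246,215,z)-ray(W,264,215,z)),1))
h=cv2.cvtColor(W["frame"],cv2.COLOR_RGB2HSV)
for r in range(185,290,6): print(r,' '.join("%d/%d/%d"%tuple(v) for v in h[r,232:284:5]))
for n,(a0,b0,c0,e0) in dict(S=(195,240,212,250)).items():
    hh=cv2.cvtColor(S["frame"],cv2.COLOR_RGB2HSV)
    for r in range(196,240,4): print(r,' '.join("%d/%d/%d"%tuple(v) for v in hh[r,212:252:4]))
E
```

```text
158 [np.float64(-50.5), np.float64(-50.5)] [np.float64(29.1), np.float64(9.3)] width mm of 18px 10.4
150 [np.float64(-50.5), np.float64(-50.6)] [np.float64(26.5), np.float64(5.6)] width mm of 18px 11.0
142 [np.float64(-50.6), np.float64(-50.6)] [np.float64(23.9), np.float64(1.9)] width mm of 18px 11.5
131 [np.float64(-50.7), np.float64(-50.7)] [np.float64(20.4), np.float64(-3.1)] width mm of 18px 12.3
120 [np.float64(-50.7), np.float64(-50.7)] [np.float64(16.8), np.float64(-8.2)] width mm of 18px 13.1
185 18/120/212 18/120/181 18/117/129 19/121/129 18/96/111 20/54/99 18/118/127 18/122/173 16/130/145 18/121/129 19/119/131
191 19/121/212 18/122/201 18/118/138 19/121/129 19/96/111 20/53/96 18/123/126 17/127/195 15/132/205 15/131/171 18/123/197
197 20/115/212 19/121/206 18/121/206 19/123/131 19/90/105 20/48/96 19/120/134 17/127/190 15/132/206 16/132/168 16/134/147
203 20/116/213 19/122/211 19/121/210 16/137/97 14/150/100 14/148/102 15/138/105 17/127/165 15/132/149 18/125/170 16/133/146
209 18/121/210 19/122/209 18/123/208 14/157/125 13/160/147 14/161/147 13/161/138 18/123/183 19/121/210 
[... 1919 characters left out ...]
94/208 35/12/132 90/5/50 12/144/87 44/71/118 51/69/115 47/70/121
216 19/106/211 20/102/226 20/104/232 19/108/220 13/125/170 13/115/104 17/121/97 37/32/135 24/25/145 24/25/215
220 19/103/212 21/18/235 22/51/231 13/144/190 13/151/128 12/97/95 19/106/164 19/83/163 21/23/144 43/16/113
224 19/105/212 23/25/206 21/29/167 17/119/184 17/92/136 38/20/103 19/105/158 19/93/151 20/23/134 37/20/112
228 24/87/249 22/27/206 20/29/160 20/104/225 19/96/201 36/12/103 19/82/134 39/18/102 23/22/142 24/29/123
232 24/82/252 22/28/212 21/26/167 21/102/231 20/85/200 38/19/105 34/18/102 36/13/99 23/21/147 27/20/115
236 23/87/248 20/35/216 20/23/169 19/105/151 21/60/124 39/17/103 36/13/97 45/15/99 23/23/147 37/19/121
```

Emit:
arm_command(increments=[[0,0,0.1,0],[0,0,0.1,0],[0,0,0,0]])

```text
clock: 27.88
eef_pos: [516.8, 159.4, 158.7]
eef_rot: [[-0.158, 0.988, 0.001], [0.988, 0.158, 0.0], [0.0, 0.001, -1.0]]
contact_force: [-0.4, 0.4, 0.1]
gripper_width: -0.2
grip_force: 0.0
```

```bash
python3 - <<'E'
from h import *; import pickle
d=pickle.load(open("d0.pkl","rb"))
W=vision.get_image("wrist"); 
# wrist camera at the b picture: same tool rotation, shifted TCP
Wb=dict(W); o=arm.get_obs(); R=np.asarray(W["R"],float); Wb["t"]=np.asarray(W["t"],float)-R@(np.array([513.6,117.3,242.0])-o["eef_pos"])
def tri(obs):
    A=[];b=[]
    for im,u,v in obs:
        Rr=np.asarray(im["R"],float); c=-Rr.T@np.asarray(im["t"],float); w=Rr.T@np.linalg.solve(np.asarray(im["K"]),[u,v,1.]); w/=np.linalg.norm(w)
        P=np.eye(3)-np.outer(w,w); A.append(P); b.append(P@c)
    return np.linalg.lstsq(np.vstack(A),np.hstack(b),rcond=None)[0].round(1)
ob=[(d["top"],170.3,214.6),(d["scene"],230.7,216.5),(Wb,266.6,154)]
print("all",tri(ob),"T+S",tri(ob[:2]),"T+W",tri(ob[::2]),"S+W",tri(ob[1:]))
h=cv2.cvtColor(W["frame"],cv2.COLOR_RGB2HSV)
m=cv2.inRange(h[100:384,150:360],(4,140,60),(14,255,210)); n,_,s,q=cv2.connectedComponentsWithStats(m)
for i in range(1,n):
    if s[i,4]>60: print((q[i]+[150,100]).round(1),(s[i]+[150,100,0,0,0]).tolist())
E
```

```text
all [516.7 158.1 149.7] T+S [516.  157.9 150.3] T+W [517.3 158.6 147.2] S+W [517.1 157.9 149.4]
[254.1 215.7] [246, 197, 17, 37, 534]
```

The wrist view suggests the fingertips stayed above the bar. The reach is shorter than assumed, as it was on the scoop's grip. I'll open, go lower with force checks, and close again.

Emit:
arm_command(increments=[[0,0,0.25,0],[0,0,0.25,0],[0,0,0,0],[0,0,0,0],[0,0,0,0]], claw=0.1)

```text
clock: 28.55
eef_pos: [515.9, 159.3, 177.7]
eef_rot: [[-0.157, 0.988, -0.001], [0.988, 0.157, -0.0], [-0.0, -0.001, -1.0]]
contact_force: [0.1, -0.3, -0.8]
gripper_width: 46.7
grip_force: 0.0
```

Emit:
arm_command(increments=[[0,0,-0.3,0],[0,0,-0.3,0],[0,0,-0.3,0],[0,0,-0.2,0],[0,0,-0.1,0],[0,0,0,0]])

```text
clock: 29.3
eef_pos: [516.1, 159.3, 129.7]
eef_rot: [[-0.157, 0.988, -0.0], [0.988, 0.157, -0.0], [-0.0, -0.0, -1.0]]
contact_force: [0.7, -0.6, 0.5]
gripper_width: 46.7
grip_force: 0.0
```

Emit:
arm_command(increments=[[0,0,0,0],[0,0,0,0],[0,0,0,0],[0,0,0,0],[0,0,0,0],[0,0,0,0]], claw=-1)

```text
clock: 30.05
eef_pos: [515.4, 159.2, 130.7]
eef_rot: [[-0.157, 0.988, -0.001], [0.988, 0.157, -0.0], [-0.0, -0.001, -1.0]]
contact_force: [-3.5, -1.3, 5.9]
gripper_width: 10.7
grip_force: 59.7
```

Gripped at 10.7 mm. I'll lift gently and check for slip.

Emit:
arm_command(increments=[[0,0,0.1,0],[0,0,0.1,0],[0,0,0,0]])

```text
clock: 30.42
eef_pos: [515.3, 159.2, 137.3]
eef_rot: [[-0.157, 0.988, -0.002], [0.988, 0.157, -0.0], [0.0, -0.002, -1.0]]
contact_force: [-1.6, 0.6, -6.7]
gripper_width: 10.4
grip_force: 58.5
```

Force matches the gate spring. Going on to half travel.

Emit:
arm_command(increments=[[0,0,0.12,0],[0,0,0.12,0],[0,0,0.12,0],[0,0,0.12,0],[0,0,0.1,0],[0,0,0,0],[0,0,0,0]])

```text
clock: 31.3
eef_pos: [515.4, 159.2, 160.7]
eef_rot: [[-0.157, 0.988, -0.002], [0.988, 0.157, -0.0], [0.0, -0.002, -1.0]]
contact_force: [-2.9, 0.6, -10.6]
gripper_width: 10.4
grip_force: 58.4
```

```bash
python3 - <<'E'
from h import *; import pickle
o=arm.get_obs();print(o["clock"],o["eef_pos"].round(1),o["contact_force"].round(1),o["gripper_width"])
d=pickle.load(open("d0.pkl","rb"))
F=np.array([569,166.3]);a=np.radians(9.07);ex=np.array([np.cos(a),np.sin(a)]);ey=np.array([-ex[1],ex[0]])
for n in("scene","top"):
    I=vision.get_image(n); cv2.imwrite(f"pics/z_{n}.png",I["frame"][:,:,::-1])
    poly=np.array([proj(I,[*(F+ex*x+ey*y),12]) for x,y in((-60,40),(-150,40),(-150,-40),(-60,-40))])
    M=np.zeros((384,512),np.uint8);cv2.fillPoly(M,[poly.round().astype(int)],1)
    D=(cv2.absdiff(I["frame"],d[n]["frame"]).sum(2)>35).astype(np.uint8)*cv2.dilate(M,np.ones((5,5)))
    k,_,s,q=cv2.connectedComponentsWithStats(D)
    for i in range(1,k):
        if s[i,4]>15: w=ray(I,*q[i],16)[:2]-F; print(n,q[i].round(0),s[i,2:].tolist(),"feeder xy",(w@ex).round(0),(w@ey).round(0))
E
```

```text
31.3 [515.4 159.2 160.7] [ -2.9   0.6 -10.6] 10.367438701229924
scene [269. 264.] [6, 6, 25] feeder xy -138.0 -37.0
top [187. 243.] [45, 49, 1339] feeder xy -104.0 -1.0
```

Emit:
arm_command(increments=[[0,0,0,0],[0,0,0,0],[0,0,0,0],[0,0,0,0],[0,0,0,0],[0,0,0,0],[0,0,0,0],[0,0,0,0]])

```text
clock: 32.4
eef_pos: [515.4, 159.2, 160.9]
eef_rot: [[-0.158, 0.988, -0.002], [0.988, 0.158, -0.0], [-0.0, -0.002, -1.0]]
contact_force: [-5.1, -0.8, -9.9]
gripper_width: 10.5
grip_force: 58.4
```

```bash
cat > catch.py <<'E'
from h import *; import pickle
o=arm.get_obs();print(o["clock"],o["eef_pos"].round(1),o["contact_force"].round(1),o["gripper_width"])
I=vision.get_image("scene");h=cv2.cvtColor(I["frame"],cv2.COLOR_RGB2HSV);h0=cv2.cvtColor(pickle.load(open("d0.pkl","rb"))["scene"]["frame"],cv2.COLOR_RGB2HSV)
print("   now hue/val | before, columns",list(range(224,280,4)))
for r in range(238,290,3): print(r,' '.join("%d/%d"%(a,b) for a,_,b in h[r,224:280:4]),' | ',' '.join("%d/%d"%(a,b) for a,_,b in h0[r,224:280:4]))
W=vision.get_image("wrist");cv2.imwrite("pics/y_wrist.png",W["frame"][:,:,::-1])
E
python3 catch.py
```

```text
32.4 [515.4 159.2 160.9] [-5.1 -0.8 -9.9] 10.489026502741952
   now hue/val | before, columns [224, 228, 232, 236, 240, 244, 248, 252, 256, 260, 264, 268, 272, 276]
238 43/116 42/97 43/100 30/97 22/117 23/136 33/132 16/123 16/126 16/128 16/126 15/115 15/112 16/115  |  20/136 39/98 42/93 36/93 35/92 22/127 30/126 15/209 16/209 15/216 16/217 15/197 15/192 15/196
241 37/152 40/98 39/97 23/119 19/194 18/145 27/131 16/118 16/123 15/128 16/126 16/122 16/115 16/116  |  37/142 38/91 35/95 35/92 30/92 18/134 30/122 16/124 15/128 15/129 15/209 15/210 16/196 16/200
244 38/127 36/99 33/102 22/238 19/188 19/160 19/218 17/138 16/121 16/125 15/137 15/124 15/125 16/125  |  34/119 43/94 36/89 40/92 40/93 19/134 20/204 18/129 16/112 15/125 16/211 15/215 15/217 15/216
247 40/131 41/98 20/224 23/242 19/162 19/206 19/202 19/219 19/183 17/146 16/221 15/161 15/149 15/174  |  38/123 30/92 45/93 38/91 22/100 19/155 19/190 18/207 18/173 16/186 16/214 15/214 15/217 15/218
250 34/133 19/194 23/247 19/184 19/166 23/246 21/235 19/204 19/203 20/223 17/223 16/224 16/223 16/227  |  34/127 36/92 36/93 30/95 19/147 21
[... 2009 characters left out ...]
/181 18/195 19/201 19/195 20/192 19/188 19/195 21/227 19/137 20/132 17/164 15/214 15/212
283 16/206 15/195 15/187 18/199 18/215 19/211 19/205 19/200 19/181 19/139 19/143 16/224 16/226 16/225  |  16/193 15/182 16/177 17/186 19/202 19/200 19/193 19/189 19/173 19/132 18/135 16/214 16/217 15/214
286 15/215 16/196 16/193 16/198 16/211 18/220 19/214 19/209 19/188 19/140 16/187 16/226 16/228 16/226  |  15/203 16/184 16/181 15/186 16/197 18/206 19/201 19/196 19/175 18/131 16/176 16/218 15/219 15/218
289 16/222 15/216 16/211 16/216 15/219 16/224 17/222 19/215 19/194 16/178 16/227 16/227 17/229 16/226  |  16/209 16/201 16/198 15/206 16/208 15/212 17/210 19/201 19/182 17/168 15/219 16/218 15/220 16/216
```

```bash
python3 - <<'E'
from h import *; import pickle
d=pickle.load(open("d0.pkl","rb"))
F=np.array([569,166.3]);a=np.radians(9.07);ex=np.array([np.cos(a),np.sin(a)]);ey=np.array([-ex[1],ex[0]])
W=vision.get_image("wrist")
print("catch corners wrist",[proj(W,[*(F+ex*x+ey*y),z]).round(0).tolist() for x,y,z in((-57,40,42),(-150,40,42),(-150,-40,42),(-57,-40,42),(-137,-20,16),(-137,0,16),(-137,20,16))])
S=vision.get_image("scene")
x=cv2.cvtColor(S["frame"],cv2.COLOR_RGB2Lab).astype(int);y=cv2.cvtColor(d["scene"]["frame"],cv2.COLOR_RGB2Lab).astype(int)
D=(x-y)[...,1]; D=D-np.median(D[255:290,225:280])
for r in range(250,286,2): print(r,' '.join("%3d"%v for v in D[r,236:282:2]))
print("balls exp. scene",[(yy,proj(S,[*(F+ex*-137+ey*yy),16]).round(0).tolist()) for yy in(-30,-8,14,30)])
T=cv2.imread("pics/z_top.png");h=cv2.cvtColor(T,cv2.COLOR_BGR2HSV)
for r in range(222,270,4): print(r,' '.join("%d/%d/%d"%tuple(v) for v in h[r,164:212:4]))
E
```

```text
catch corners wrist [[253.0, 152.0], [161.0, 152.0], [168.0, 225.0], [253.0, 225.0], [185.0, 201.0], [183.0, 184.0], [182.0, 167.0]]
250   5   3   1   0  -3  -1  -3   2   0   0   0   0  -1  -1  -1  -1  -1  -2  -1   0  -1  -2  -2
252   2   1  -1   1  -1  -2  -3   0   0   0   1   0   0   0  -3  -1  -1  -1  -2  -2  -2   0  -2
254   0   0   0  -2  -2  -2   0   1  -1   1   0  -1   0   0   0   1  -2  -2  -2  -1  -1  -2  -2
256   0   0  -1  -2  -3   0   0   1  -1   0   0   0   0   0   0   1   0   0  -1  -1  -2  -3  -2
258   0  -1   0  -2   0   0   1  -3  -2  -2  -1   1   1   0   0   0   0   0   1   1  -1   1  -1
260   0   0  -1  -1   1   1  -2  -1  -2   0  -2  -1  -1   1  -1   0   2   1  -1  -1   0   1  -2
262   0  -3   0   0  -1  -2  -2  -2  -1  -1  -1  -1  -1  -2  -1   2   4   2  -2  -1   2  -1  -1
264  -2   0   1   0  -2  -2  -1  -1  -1  -1  -1  -1  -1  -1  -1   3  -4  -2   1  -1   1   0  -1
266  -1   0   0  -1  -1  -1  -1  -2  -2  -2  -1  -2  -1  -1   0   6  -1  -2   0  -1   0   1   1
268  -1   0  -2  -1  -1  -2  -1  -1  -1  -2  -2  -1  -2  -2   0   2  -1  -1   0  -1   1   0   1
270  -1
[... 1709 characters left out ...]
91/232 25/81/233 22/94/233 20/92/230 15/93/101
250 17/98/183 17/88/78 18/102/143 19/97/132 22/95/233 23/91/232 23/90/232 23/93/231 24/86/233 21/96/230 19/94/206 16/100/89
254 14/103/183 18/90/82 19/103/143 19/104/135 21/95/235 21/94/227 19/105/182 23/92/235 25/87/229 16/113/223 16/111/149 21/111/87
258 14/116/191 19/103/143 17/105/114 14/113/176 18/102/130 17/106/233 15/113/158 18/108/142 26/86/232 15/115/218 17/108/144 18/97/116
262 15/112/192 19/104/221 14/107/126 15/114/220 17/102/107 14/112/208 17/101/164 21/97/236 18/102/228 18/106/128 15/100/115 15/105/155
266 15/120/194 19/105/225 19/95/150 23/91/238 20/100/230 18/105/107 16/111/131 15/112/200 15/110/193 15/95/185 15/97/168 15/101/171
```

Both views show three balls along the catch tray's front wall. The gate is held at about 30 mm, so I'll hand in.

```bash
python3 -c "
from rig import finish_job; print(finish_job())"
```

```text
the job is handed in; nothing more can be done
None
```

The job is handed in at about 32 s, with the gate held near 30 mm of travel, three balls seen in the catch tray, and the scoop standing upright in the long tray. The balls went in over the hopper's near wall after the scoop bumped it and swung lip-down. I saw no ball on the bench, though the arm hid part of that view.

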